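# Lock the gearbox hatch cover

## Task

Fit the round hatch cover into the collar on top of the gearbox, press it down against its sprung seal and turn it clockwise about a quarter turn until it drops into its locked detent, then let go. Be gentle: press no deeper than the turning needs, or the seal is crushed, and never force the lugs against the collar. Leave the wrench, the oil bottle and the bin where they are.

Things in the scene. Friction and masses are not known exactly. Their poses are not given: they have to be found in the camera images.
- cover: Loose hatch cover, 0.13 to 0.23 kg, upright on the bench. Origin: centre of its underside, z up. Steel spigot 43 mm in diameter, z 0 to 24 mm, foot tapered to 36 mm over the lowest 4 mm; two lugs along +x and -x reach 31 mm from the axis, 12 mm wide (y), z 4 to 10 mm; blue flange disc 88 mm in diameter, z 24 to 30 mm; on top the orange wing. A half turn makes no difference.
- wing (a point): Middle of the cover's orange grip wing, 45 mm above the cover's underside: 60 mm long along the cover's x (same line as the lugs), 12 mm thick along y, 30 mm tall (from the flange at z 30 to 60 mm). Grip it across its thickness, from above.
- gearbox: Fixed green gearbox, foot 230 x 170 mm, housing 200 x 150 mm, its top 80 mm above the bench, shaft stub to 145 mm at the +x end. Origin: centre of its underside, x along the long side, z up. A round bayonet collar stands on its top, centred over the origin. All push of the cover on the collar and seal together must stay below 40 N, of the robot on them below 25 N.
- entry (a point): Nominal centre of the collar's top, 114 mm over the gearbox's origin; the true top lies up to 7 mm higher or lower, not measured: feel for it. Aluminium, 116 mm in outer diameter, bore 49 mm, two slots 17 mm wide for the lugs on the line 75 degrees anticlockwise (from above) of the gearbox's x axis (yellow marks). The slots go down through a lip 10 mm deep, 24 to 36 mm from the axis.
- locked (a point): Same point as entry, for the locking. With its lugs pushed under the lip the cover turns clockwise only, 75 degrees, until the wing lies along the gearbox's x axis (red marks). Let go there, it rises 3 mm and the lugs drop into detents in the lip's underside, about 5 degrees of play each way. A firm stop blocks the lugs about 5 degrees past the middle of the detent.
- seal (a joint): Black sprung sealing ring on the collar, 73 to 90 mm in diameter, free top 11 mm above the collar's top. Value: how far the cover's flange pushed it down (m): 0 free, 0.001 under the cover's weight, over 0.007 so that the lugs pass under the lip, over 0.010 the seal is crushed (never do that), 0.004 with the cover locked. Spring of 1.6 N per mm: 11 N at 7 mm, 16 N at 10 mm.
- wrench: Loose steel wrench 160 mm long lying on the bench, to be left alone.
- oiler: Loose white oil bottle with red cap, 54 mm in diameter and 130 mm tall, upright on the bench, to be left alone. Origin: centre of its underside.
- bin: Loose teal open bin with sockets, 130 x 90 x 60 mm, on the bench, to be left alone. Origin: centre of its underside.
Not all that is in view belongs to the job. What is shaped like the cover but green or red is not meant.

How it is judged (in metres and radians):
On the way:
1. the cover has entered the collar, lugs in the slots, its flange on the seal (horizontal distance between cover and gearbox below 0.006 m and z of cover in the frame of gearbox below 0.111 m and value of joint seal above 0.0006 m), for 0.1 s.
At the end, for the whole second after the job is handed in: The cover sits level (within 4 degrees) and centred (6 mm) in the collar, its wing within 10 degrees of the gearbox's x axis, the seal held down 2.7 to 5.8 mm by the lugs in their detent, released and at rest; the oil bottle stands (horizontal distance between cover and gearbox below 0.006 m and z of cover in the frame of gearbox below 0.108 m and angle between cover's own z axis and vertical below 0.07 rad and angle between the x axis of cover and the x axis of gearbox, either way round below 0.17 rad and value of joint seal between 0.0027 and 0.0058 m and linear speed of cover below 0.02 m/s and angle between oiler's own z axis and vertical below 0.2 rad); the robot touches nothing.
It fails at once if the seal is crushed: pushed down by more than 10.3 mm (value of joint seal above 0.0103 m).
It fails at once if the cover is forced: it pushes on the gearbox, its collar or seal with more than 40 N (contact force between cover and gearbox above 40 N).
It fails at once if the robot bumps the gearbox, its collar or seal with more than 25 N (contact force between the arm and gearbox above 25 N).
It fails at once if the wrench, the oil bottle or the bin is moved by more than 30 mm (distance of any of wrench, oiler, bin from where it was at the start of the episode above 0.03 m).
It also fails if it takes over 62 s, if anything falls off the work surface, if the arm or the gripper's body presses on something with over 40 N, if the wrist force passes 120 N, or if a joint passes its speed limit or range.

## Robot

A 6-joint arm with a two-finger parallel gripper is mounted at the origin on the work surface. World frame = base frame: x ahead of the robot, y to its left, z up, the work surface at z = 0. Lengths are in m, angles in degrees, forces in N, time in s.
With the tool pointing down it reaches from about 0.25 to 0.725 m from the base axis. Payload 9.7 kg.
Tool frame: the origin (TCP) lies midway between the tips of the shut fingers; the grasp point (between the pads) lies 19 mm behind it (bot.pinch_z is the distance from the TCP to the grasp point, in m); z points along the fingers, y is the line along which they close (so a half turn about z gives the same grasp; the last joint's range is limited). The gripper opens to 85 mm and grips with 20 to 120 N. Pads are 22 mm wide; open, the fingers measure 114 mm over their backs; the gripper's body (76 mm by 85 mm) begins 54 mm behind the grasp point. The pads swing forward as they close: fully open they stand 13 mm farther back than shut.
Start: joints at [73.854, 4.979, 10.078, 95.1, 0, 90], TCP at [0.153, 0.528, 0.209] pointing down, gripper open.
Joint ranges: [-179.16, 179.16], [-48.56, 103.87], [-65.8, 70.77], [-126.05, 130.52], [-82.76, 87.17], [-180, 180]. Speed limits (degrees/s): [127.2, 127.2, 147.25, 180, 180, 180].

## Interface

Orientations are given as [roll, pitch, yaw] about the fixed x, y, z axes, in that order (R = Rz(yaw) Ry(pitch) Rx(roll)).
In Python, from workcell import sensors, camera, camera_params, ticket, bot gives the robot as it stands.
- The arm moves only by the shell command python3 -m jog 'ROWS' [FORCE]. ROWS is JSON, a list that holds one entry, the list of rows, each a list of 5 numbers: the shift along the world's x, y, z in units of 50 mm (1.0 is 50 mm), then the turn about the world's z in units of 5 degrees (1.0 is 5 degrees), then the opening, from 0 (shut) to 1 (fully open). In form: [[[tx, ty, tz, yaw, grip], ...]]. A call has 1 to 8 rows; each row shifts and turns the commanded pose from where the row before left it; what a row does not reach is not made up. A row lasts 1/10 s, in which the tool goes at most 50 mm and 8.59 degrees, less where a joint would pass 70% of its speed; a pose out of reach is approached as far as the arm can. A call is refused whole if a number of a shift passes 1 or a number of a turn 1, either way. A call with a gripper value outside its range is refused whole. The fingers move at their own pace and stop on an object; FORCE is the grip in N (left out, the last holds). Time passes only in rows, so rows that do not move let the fingers close. It gives the time, the measured TCP pose, the force, the opening and the grip force at its end, in the units of the state.
- sensors.get_obs(): the state, without advancing time (a new reading comes with each control period).
- camera(name): name is "scene" or "top" or "wrist"; returns the picture (400x640x3 uint8, blue, green, red); there is no depth.
- camera_params(name): a dict with "fx", "fy", "cx", "cy" (pixels), "k1" (the pictures are not rectified: a ray, as slopes to the right and down, at radius r is drawn at 1 + k1 r^2 times it, then the intrinsics apply), "T" (4x4, takes a point from camera to world coordinates); the wrist camera has in their place "tool_from_camera" (4x4, takes a point from camera to tool coordinates, whose origin is the TCP and whose axes are the flange's). Camera axes: x right, y down, z forward; pixel columns grow to the right and rows downward; lengths in m; the calibration is good to about 2 mm. A picture is of the moment at which its call begins: read the wrist's pose just before it. camera_params takes no time and is no camera call.
- ticket.job_done(): hands the job in; it is judged then, once.
The state is a dict: "time": time; "q": joint angles; "qd": joint speeds; "joint_efforts": joint torques, N m; "ee_pos": TCP position; "tcp_rot": TCP orientation; "wrist_force": force on the tool from outside, world axes, zero at the start; "torque": the same for the moment, N m; "opening": finger opening in m; "grasp_force": force on a finger pad.
Only numpy, scipy, OpenCV 4.12 (cv2) and the standard library are available. Lean on these libraries where they do the work, as an engineer would, in place of code of your own. Each camera call takes 0.05 s, during which the arm holds its last target. There are 200 camera calls.

## Working session

There is one attempt and no reset: what is moved stays moved. The work goes in short steps, Python scripts to look and compute and a shell command to move; the robot and the scene stay as the last step left them, time stands still between calls to the robot, and variables do not carry over. Pictures are saved under pics/ and viewed, at most 10 in all, crops included, and the job is handed in when it is done.

```bash
ls; mkdir -p pics
python3 - <<'E'
from workcell import sensors,camera,camera_params,bot
import cv2
for n in("scene","top"):
    cv2.imwrite(f"pics/{n}0.png",camera(n))
    p=camera_params(n);print(n,p)
print(camera_params("wrist"));print(sensors.get_obs(),bot.pinch_z)
E
```

```text
pics
scene {'fx': 492.80390388172793, 'fy': 492.80390388172793, 'cx': 318.7188161261137, 'cy': 201.43362187540527, 'k1': -0.11713631013714979, 'T': array([[-0.66667263,  0.64339478, -0.37628549,  0.98537603],
       [ 0.74522556,  0.56613305, -0.35232406,  0.42648236],
       [-0.01365581, -0.51530237, -0.85689963,  1.11611262],
       [ 0.        ,  0.        ,  0.        ,  1.        ]])}
top {'fx': 441.3467153581143, 'fy': 441.3467153581143, 'cx': 318.1540840253092, 'cy': 193.6717002743743, 'k1': -0.07393069469719625, 'T': array([[-0.01202411, -0.99188703,  0.12655251,  0.3777941 ],
       [-0.99991542,  0.01255466,  0.00339554,  0.01117296],
       [-0.00495681, -0.12650098, -0.9919541 ,  1.39220006],
       [ 0.        ,  0.        ,  0.        ,  1.        ]])}
{'fx': 284.5100217704709, 'fy': 284.5100217704709, 'cx': 320.6451170313705, 'cy': 201.50086180603327, 'k1': 0.014823960189784255, 'tool_from_camera': array([[ 6.97427891e-04, -9.59805303e-01, -2.80665805e-01,
         7.03522304e-02],
       [ 9.99998686e-01,  1.08019763e-03, -1.20909790e-03,
        -3.13770630e-04],
       [ 1.46367311e-03, -2.80664593e-01,  9.59804795e-01,
        -1.65105735e-01],
       [ 0.00000000e+00,  0.00000000e+00,  0.00000000e+00,
         1.00000000e+00]])}
{'time': 0.1, 'q': array([ 7.38548235e+01,  5.00742344e+00,  1.00380142e+01,  9.51007371e+01,
       -2.17835346e-03,  9.00011864e+01]), 'qd': array([-0.05309991, -0.12166594,  0.11741656, -0.07903849, -0.09029357,
        0.09978625]), 'joint_efforts': array([-1.80995071e-04, -5.21562016e+01,  4.65654159e+01,  1.59784919e-02,
        5.65496578e-05,  8.24525983e-06]), 'ee_pos': array([0.15288171, 0.52806584, 0.20805026]), 'tcp_rot': array([-1.79929854e+02,  2.17980434e-03,  1.63853640e+02]), 'wrist_force': array([ 0.61449634, -0.40040841, -0.22087277]), 'torque': array([0.01621431, 0.03222116, 0.06622419]), 'grasp_force': 0.0, 'opening': 0.08560726646178067} 0.0187
```

View pics/scene0.png

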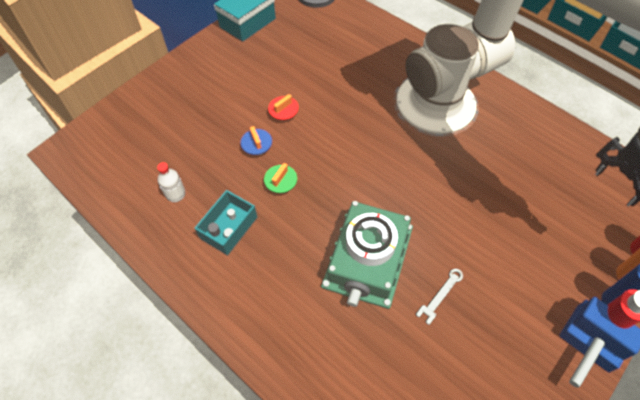

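View pics/top0.png

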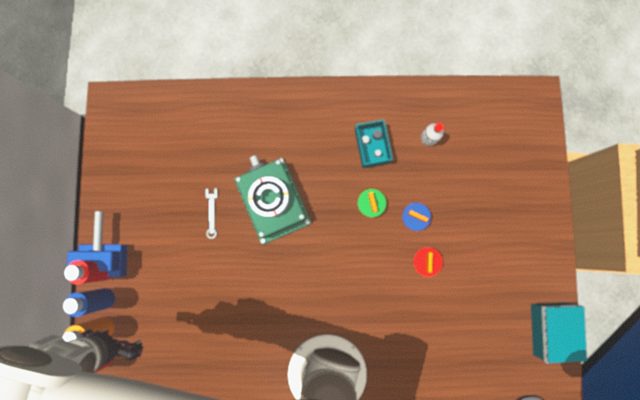

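Candidates for the cover: blue disc top (417,216) / scene (256,141); green disc top (372,202) / scene (280,178); red disc top (428,262) / scene (283,107). The blue one fits the description. The gearbox collar is at top (268,196) / scene (371,238), and the shaft stub (+x end) is at top (254,160).

```bash
cat > h.py <<'E'
import numpy as np,cv2
from workcell import sensors,camera,camera_params
from scipy.spatial.transform import Rotation as R
def T_of(n,obs=None):
    p=camera_params(n)
    if n!="wrist": return p,p["T"]
    T=np.eye(4);T[:3,:3]=R.from_euler("xyz",obs["tcp_rot"],degrees=True).as_matrix();T[:3,3]=obs["ee_pos"]
    return p,T@p["tool_from_camera"]
def ray(n,uv,obs=None):
    p,T=T_of(n,obs)
    K=np.array([[p["fx"],0,p["cx"]],[0,p["fy"],p["cy"]],[0,0,1]])
    s=cv2.undistortPoints(np.float64(uv).reshape(-1,1,2),K,np.array([p["k1"],0,0,0])).reshape(-1,2)
    return T[:3,3],np.c_[s,np.ones(len(s))]@T[:3,:3].T
def plane(n,uv,z,obs=None):
    o,d=ray(n,uv,obs); return (o+d*((z-o[2])/d[:,2:]))[:,:2]
def mask(im,lo,hi): return cv2.inRange(cv2.cvtColor(im,cv2.COLOR_BGR2HSV),lo,hi)
def near(m,c,r):
    k=np.zeros_like(m);cv2.circle(k,c,r,255,-1);return m&k
def big(m):
    c=cv2.findContours(m,cv2.RETR_EXTERNAL,cv2.CHAIN_APPROX_NONE)[0]
    return max(c,key=cv2.contourArea).reshape(-1,2).astype(float)
def circ(P):
    (x,y),r=cv2.minEnclosingCircle(np.float32(P));
    e=cv2.fitEllipse(np.float32(P)); return np.round([*e[0],*e[1]],4)
def axis(P):
    (c,s,a)=cv2.minAreaRect(np.float32(P)); b=cv2.boxPoints((c,s,a))
    e=[b[1]-b[0],b[2]-b[1]]; e=max(e,key=np.linalg.norm)
    return np.round(c,4),np.round(s,4),round(np.degrees(np.arctan2(e[1],e[0]))%180,2)
BLUE=((100,120,60),(125,255,255));ORG=((8,150,120),(24,255,255));GRN=((60,60,20),(90,255,190));WHITE=((0,0,140),(180,60,255))
E
python3 - <<'E'
from h import *
for n,cb,cg in(("top",(417,216),(268,196)),("scene",(256,141),(371,238))):
    im=camera(n)
    m=near(mask(im,*BLUE)|mask(im,*ORG),cb,26)
    P=cv2.convexHull(np.float32(plane(n,big(m),.03)));print(n,"disc",circ(P))
    m=near(mask(im,*ORG),cb,26);print(" wing",*[axis(plane(n,big(m),z)) for z in(.045,.06)])
    m=near(mask(im,*WHITE),cg,34);P=plane(n,big(m),.114)
    print(" collar",circ(cv2.convexHull(np.float32(P))))
    m=near(mask(im,*GRN),cg,75); print(" box",*[axis(plane(n,big(m),z)) for z in(0.01,.08)])
    cv2.imwrite(f"pics/c_{n}.png",np.hstack([cv2.resize(im[c[1]-45:c[1]+45,c[0]-45:c[0]+45],None,fx=4.4,fy=4.4,interpolation=2) for c in(cb,cg)]))
a=cv2.imread("pics/c_top.png")
E
```

```text
top disc [ 0.4782 -0.2908  0.1577  0.163 ]
 wing (array([ 0.4745, -0.289 ]), array([0.1497, 0.1601]), np.float32(123.41)) (array([ 0.4735, -0.2857]), array([0.1481, 0.1584]), np.float32(123.41))
 collar [0.5509 0.1632 0.0891 0.1134]
 box (array([0.5352, 0.1629]), array([0.2287, 0.1673]), np.float32(22.91)) (array([0.5273, 0.1553]), array([0.2171, 0.1588]), np.float32(22.91))
scene disc [ 0.4787 -0.2826  0.0808  0.0825]
 wing (array([ 0.4761, -0.2898]), array([0.0819, 0.0183]), np.float32(56.0)) (array([ 0.4832, -0.2797]), array([0.0808, 0.018 ]), np.float32(56.0))
 collar [0.5375 0.1686 0.1192 0.1416]
 box (array([0.5151, 0.1563]), array([0.229 , 0.1682]), np.float32(23.17)) (array([0.5449, 0.1734]), array([0.2145, 0.1576]), np.float32(23.17))
```

View pics/c_top.png

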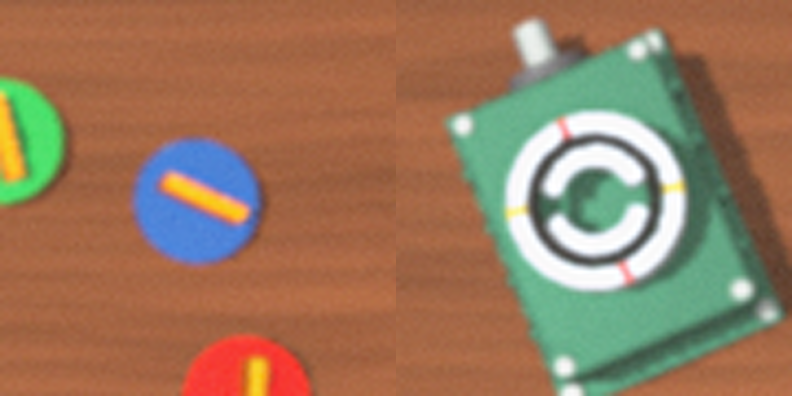

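The crop shows a blue disc at (197,200) with an orange wing, so it is the cover. The collar has yellow marks left and right and red marks along the gearbox's x axis. Next I move over the gearbox for a close wrist view on the way.

```bash
python3 -m jog '[[[0.9,-0.9,0.5,-1,1],[0.9,-0.9,0.5,-1,1],[0.9,-0.9,0.5,-1,1],[0.9,-0.9,0.5,-1,1],[0.9,-0.9,0,-1,1],[0.9,-0.9,0,-1,1],[0.9,-0.9,0,-1,1],[0.9,-0.9,0,-1,1]]]' && python3 -m jog '[[[0.4,-0.1,0,-1,1],[0,0,0,0,1],[0,0,0,0,1],[0,0,0,0,1],[0,0,0,0,1]]]'
python3 - <<'E'
from h import *
o=sensors.get_obs();im=camera("wrist");cv2.imwrite("pics/w1.png",im);np.save("w1.npy",np.r_[o["ee_pos"],o["tcp_rot"]]);print(o["qd"])
E
```

```text
time: 1.0
ee_pos: [0.4271, 0.2535, 0.2819]
tcp_rot: [180.0, -0.0, 123.7]
wrist_force: [1.0, 1.3, -0.8]
opening: 0.0856
grasp_force: 0.0
time: 1.5
ee_pos: [0.4452, 0.2509, 0.282]
tcp_rot: [180.0, -0.0, 119.0]
wrist_force: [-0.1, -0.3, -0.4]
opening: 0.0854
grasp_force: 0.0
[ 0.04076369  0.05934731 -0.00384941 -0.07825336  0.063716    0.03446249]
```

View pics/w1.png

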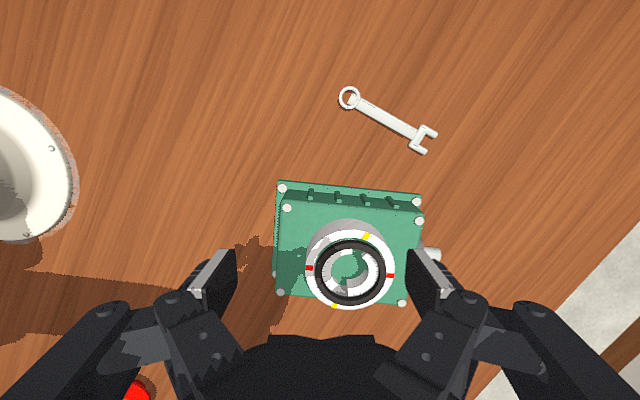

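The view shows the collar at (350,270), red marks at (310,268) and (390,275), yellow marks at (366,237) and (334,306), and the stub at the right. I take a second view nearly overhead.

```bash
python3 -m jog '[[[0.35,-0.43,0,-1,1],[0.35,-0.43,0,-1,1],[0.35,-0.43,0,-1,1],[0.35,-0.43,0,-1,1],[0.35,-0.43,0,-1,1],[0.35,-0.43,0,-1,1],[0,0,0,0,1],[0,0,0,0,1]]]' && python3 -m jog '[[[0,0,0,0,1],[0,0,0,0,1]]]'
cat > g.py <<'E'
from h import *
o=sensors.get_obs();im=camera("wrist");cv2.imwrite("pics/w2.png",im)
s=np.load("w1.npy");o1=dict(ee_pos=s[:3],tcp_rot=s[3:])
def marks(im,c,r):
    out=[]
    for nm,ms in(("red",mask(im,(0,150,100),(6,255,255))|mask(im,(174,150,100),(180,255,255))),("yel",mask(im,(24,150,150),(34,255,255)))):
        n,_,st,ce=cv2.connectedComponentsWithStats(near(ms,c,r))
        out+=sorted([(nm,*np.round(ce[i],1),int(st[i,4])) for i in range(1,n) if st[i,4]>3],key=lambda t:-t[3])[:2]
    return out
p,T=T_of("wrist",o);pc=np.linalg.inv(T)@[.54,.165,.114,1];c=(int(p["fx"]*pc[0]/pc[2]+p["cx"]),int(p["fy"]*pc[1]/pc[2]+p["cy"]));print(c)
views=[(o1,cv2.imread("pics/w1.png"),(350,270)),(o,im,c)]
C=[]
for ob,i,c in views:
    mk=marks(i,c,60);print(mk)
    uv=np.array([m[1:3] for m in mk])
    for z in(.107,.114,.121):
        P=plane("wrist",uv,z,ob);d=P[1]-P[0];e=P[3]-P[2]
        print(z,P.mean(0).round(4),"red mid",P[:2].mean(0).round(4),"len",np.linalg.norm(d).round(4),np.linalg.norm(e).round(4),"ang",(np.degrees(np.arctan2([d[1],e[1]],[d[0],e[0]]))%180).round(2))
    C.append(plane("wrist",uv,.114,ob))
    m=near(mask(i,*GRN),c,130);print("box",[axis(plane("wrist",big(m),z,ob)) for z in(.01,.08)])
E
python3 g.py
```

```text
time: 2.35
ee_pos: [0.5507, 0.1215, 0.2817]
tcp_rot: [-180.0, -0.0, 88.9]
wrist_force: [0.4, 0.4, 0.2]
opening: 0.0854
grasp_force: 0.0
time: 2.55
ee_pos: [0.5504, 0.1222, 0.2822]
tcp_rot: [180.0, -0.0, 89.0]
wrist_force: [-0.8, -0.2, 0.3]
opening: 0.0855
grasp_force: 0.0
(310, 143)
[('red', np.float64(308.5), np.float64(267.5), 36), ('red', np.float64(389.7), np.float64(275.4), 30), ('yel', np.float64(365.9), np.float64(235.9), 38), ('yel', np.float64(333.9), np.float64(305.3), 22)]
0.107 [0.5413 0.1587] red mid [0.5411 0.159 ] len 0.1098 0.1117 ang [22.85 98.06]
0.114 [0.5386 0.1619] red mid [0.5385 0.1621] len 0.1076 0.1094 ang [22.85 98.06]
0.121 [0.536 0.165] red mid [0.5358 0.1653] len 0.1053 0.1071 ang [22.85 98.06]
box [(array([0.5484, 0.1522]), array([0.2419, 0.2068]), np.float32(23.08)), (array([0.5265, 0.178 ]), array([0.2032, 0.1737]), np.float32(23.08))]
[('red', np.float64(349.0), np.float64(123.8), 49), ('red', np.float64(264.0), np.float64(162.6), 45), ('yel', np.float64(297.2), np.float64(94.3), 56), ('yel', np.float64(313.6), np.float64(189.2), 39)]
0.107 [0.5345 0.164 ] red mid [0.5345 0.1642] len 0.11 0.1108 ang [23.03 98.15]
0.114 [0.5349 0.1646] red mid [0.5348 0.1648] len 0.1078 0.1085 ang [23.03 98.15]
0.121 [0.5353 0.1652] red mid [0.5352 0.1654] len 0.1055 0.1062 ang [23.03 98.15]
box [(array([0.5331, 0.1615]), array([0.236 , 0.1847]), np.float32(23.1)), (array([0.5362, 0.1665]), array([0.1982, 0.1551]), np.float32(23.1))]
```

Both views agree: the collar centre is at (0.5353, 0.1651), its top is near z 0.121 and the gearbox yaw is 23.0°, so the slots lie at 98°. Now to the cover.

```bash
python3 -m jog '[[[-0.11,-0.63,0,-1,1],[-0.11,-0.63,0,-1,1],[-0.11,-0.63,0,-1,1],[-0.11,-0.63,0,-1,1],[-0.11,-0.63,0,-1,1],[-0.11,-0.63,0,0,1],[-0.11,-0.63,0,0,1],[-0.11,-0.63,0,0,1]]]' && python3 -m jog '[[[-0.11,-0.63,0,0,1],[-0.11,-0.63,0,0,1],[-0.11,-0.63,0,0,1],[-0.11,-0.63,0,0,1],[-0.11,-0.63,0,0,1],[0,0,0,0,1],[0,0,0,0,1],[0,0,0,0,1]]]'
cat > c.py <<'E'
from h import *
o=sensors.get_obs();im=camera("wrist");cv2.imwrite("pics/w3.png",im)
p,T=T_of("wrist",o);pc=np.linalg.inv(T)@[.478,-.287,.04,1];c=(int(p["fx"]*pc[0]/pc[2]+p["cx"]),int(p["fy"]*pc[1]/pc[2]+p["cy"]));print(c)
mb=near(mask(im,*BLUE),c,70);mo=near(mask(im,(12,190,190),(24,255,255)),c,70)
n,l,st,_=cv2.connectedComponentsWithStats(mo)
h=cv2.convexHull(np.float32(big(mb))).reshape(-1,2)
print("disc",circ(plane("wrist",h,.03,o)))
print("wing",*[axis(plane("wrist",big(mo),z,o)) for z in(.045,.06)]); print(o["ee_pos"],o["tcp_rot"])
E
python3 c.py
```

```text
time: 3.4
ee_pos: [0.5065, -0.1314, 0.2821]
tcp_rot: [180.0, -0.0, 63.9]
wrist_force: [-0.0, 0.4, 0.9]
opening: 0.0854
grasp_force: 0.0
time: 4.2
ee_pos: [0.4797, -0.2873, 0.282]
tcp_rot: [180.0, -0.0, 63.9]
wrist_force: [-0.8, 1.2, 0.2]
opening: 0.085
grasp_force: 0.0
(318, 169)
disc [ 0.478  -0.2841  0.0862  0.0864]
wing (array([ 0.4831, -0.2734]), array([0.0367, 0.0098]), np.float32(63.98)) (array([ 0.4841, -0.2716]), array([0.0353, 0.0094]), np.float32(63.98))
[ 0.47971901 -0.28732434  0.28201186] [ 1.79988115e+02 -1.17957775e-02  6.39154469e+01]
```

View pics/w3.png

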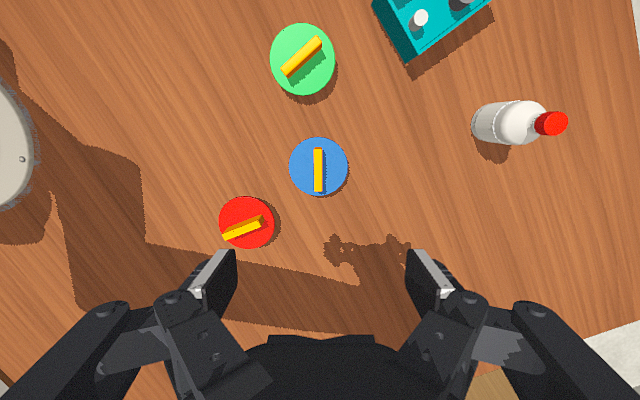

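The wrist view shows the blue cover at (318,167), with its wing parallel to the image's vertical, so aligned with the tool at 64°. The red cover (247,222), the green cover (302,60) and the oiler (520,122) are clear of the fingers. Descending to the cover.

```bash
python3 -m jog '[[[-0.03,0.06,-0.6,0,1],[0,0,-0.6,0,1],[0,0,-0.6,0,1],[0,0,-0.6,0,1],[0,0,-0.6,0,1],[0,0,-0.6,0,1],[0,0,-0.5,0,1],[0,0,-0.4,0,1]]]' && python3 -m jog '[[[0,0,-0.3,0,1],[0,0,-0.16,0,1],[0,0,-0.1,0,1],[0,0,-0.1,0,1],[0,0,0,0,1],[0,0,0,0,1]]]'
```

```text
time: 5.05
ee_pos: [0.4779, -0.2838, 0.0554]
tcp_rot: [-179.9, -0.0, 64.0]
wrist_force: [1.1, 0.3, -0.2]
opening: 0.0853
grasp_force: 0.0
time: 5.65
ee_pos: [0.4783, -0.2854, 0.0244]
tcp_rot: [180.0, 0.0, 63.8]
wrist_force: [0.7, -0.1, -0.0]
opening: 0.0854
grasp_force: 0.0
```

```bash
python3 -m jog '[[[0,0,0.2,0,1],[0,0,0,0,1],[0,0,0,0,0.3],[0,0,0,0,0.2],[0,0,0,0,0],[0,0,0,0,0],[0,0,0,0,0],[0,0,0,0,0]]]' 80 && python3 -m jog '[[[0,0,0,0,0],[0,0,0,0,0],[0,0,0,0,0]]]'
```

```text
time: 6.45
ee_pos: [0.478, -0.2852, 0.034]
tcp_rot: [-180.0, 0.0, 63.9]
wrist_force: [-0.4, 0.6, 1.7]
opening: 0.0078
grasp_force: 78.4
time: 6.75
ee_pos: [0.478, -0.2852, 0.0339]
tcp_rot: [180.0, 0.0, 63.9]
wrist_force: [-1.6, 0.3, 3.3]
opening: 0.0079
grasp_force: 78.6
```

Gripped. I lift and check the cover in the hand.

```bash
python3 -m jog '[[[0,0,0.2,0,0],[0,0,0.5,0,0],[0,0,0.6,0,0],[0,0,0.6,0,0],[0,0,0.6,0,0],[0,0,0.6,0,0],[0,0,0.5,0,0],[0,0,0.4,0,0]]]' && python3 -m jog '[[[0,0,0,0,0],[0,0,0,0,0],[0,0,0,0,0]]]'
python3 - <<'E'
from h import *
o=sensors.get_obs();im=camera("wrist");cv2.imwrite("pics/w4.png",im)
m=mask(im,*BLUE);b=big(m);h=cv2.convexHull(np.float32(b)).reshape(-1,2)
print(b.min(0),b.max(0))
P=plane("wrist",h,o["ee_pos"][2]-.004,o);t=np.radians(o["tcp_rot"][2])
print(circ(P));d=circ(P)[:2]-o["ee_pos"][:2];print(d,"along toolx",d@[np.cos(t),np.sin(t)],"across",d@[-np.sin(t),np.cos(t)],o["ee_pos"])
E
```

```text
time: 7.55
ee_pos: [0.4781, -0.2853, 0.2359]
tcp_rot: [179.9, 0.0, 63.9]
wrist_force: [-0.2, 0.3, -2.3]
opening: 0.0083
grasp_force: 78.5
time: 7.85
ee_pos: [0.4776, -0.285, 0.2323]
tcp_rot: [-179.9, -0.0, 63.9]
wrist_force: [0.4, -0.6, -2.7]
opening: 0.0085
grasp_force: 78.5
[251. 163.] [387. 275.]
[ 0.4783 -0.2836  0.0863  0.0874]
[0.00066055 0.00144774] along toolx 0.001590679445122524 across 4.5020393685360894e-05 [ 0.47763945 -0.28504774  0.23227628]
```

View pics/w4.png

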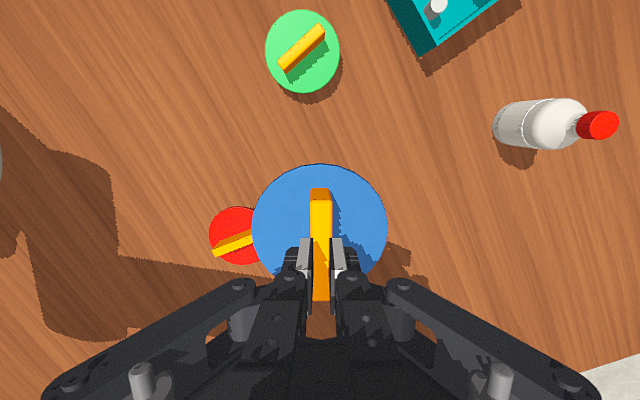

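The cover hangs level and centred in the view: disc at (319,225), wing vertical, about 1.6 mm ahead of the TCP. Carry it over the collar at yaw 98°.

```bash
python3 -m jog '[[[0.04,0.3,0,0.5,0],[0.08,0.6,0,0.5,0],[0.08,0.6,0,0.5,0],[0.08,0.6,0,0.5,0],[0.08,0.6,0,0.5,0],[0.08,0.6,0,0.5,0],[0.08,0.6,0,0.5,0],[0.08,0.6,0,0.5,0]]]' && python3 -m jog '[[[0.08,0.6,0,0.5,0],[0.08,0.6,0,0.5,0],[0.08,0.6,0,0.5,0],[0.08,0.6,0,0.5,0],[0.08,0.6,0,0.5,0],[0.08,0.6,0,0.32,0],[0.08,0.6,0,0,0],[0.08,0.6,0,0,0]]]' && python3 -m jog '[[[0.04,0.27,0,0,0],[0,0,0,0,0],[0,0,0,0,0],[0,0,0,0,0]]]'
```

```text
time: 8.7
ee_pos: [0.5075, -0.0582, 0.2333]
tcp_rot: [-180.0, -0.0, 84.1]
wrist_force: [0.4, -0.0, -1.2]
opening: 0.0081
grasp_force: 78.5
time: 9.5
ee_pos: [0.5392, 0.1816, 0.2332]
tcp_rot: [-179.9, -0.0, 98.1]
wrist_force: [0.7, -0.2, -1.0]
opening: 0.0081
grasp_force: 78.5
time: 9.9
ee_pos: [0.5418, 0.1924, 0.2339]
tcp_rot: [-180.0, 0.0, 97.9]
wrist_force: [0.1, -0.8, -1.5]
opening: 0.0087
grasp_force: 78.5
```

```bash
python3 -m jog '[[[-0.06,-0.29,0,0,0],[-0.06,-0.29,0,0,0],[0,0,-0.3,0,0],[0,0,-0.4,0,0],[0,0,-0.3,0,0],[0,0,0,0,0],[0,0,0,0,0],[0,0,0,0,0]]]'
python3 - <<'E'
from h import *
o=sensors.get_obs();im=camera("wrist")
m=mask(im,*BLUE);b=big(m);h=cv2.convexHull(np.float32(b)).reshape(-1,2)
print(o["ee_pos"],o["tcp_rot"],"disc wrist",circ(plane("wrist",h,o["ee_pos"][2]-.004,o)))
for n,c in(("top",(268,190)),("scene",(371,238))):
    i=camera(n);h=cv2.convexHull(np.float32(big(near(mask(i,*BLUE),c,70)))).reshape(-1,2)
    print(n,circ(plane(n,h,o["ee_pos"][2]-.004)))
    cv2.imwrite(f"pics/d_{n}.png",cv2.resize(i[c[1]-65:c[1]+65,c[0]-65:c[0]+65],None,fx=3,fy=3,interpolation=2))
cv2.imwrite("pics/d.png",np.hstack([cv2.imread("pics/d_top.png"),cv2.imread("pics/d_scene.png")]))
# collar centre from earlier static pictures, same cameras
for n,c in(("top",(268,196)),("scene",(371,238))):
    i=cv2.imread(f"pics/{n}0.png");m=near(mask(i,(0,0,0),(180,255,75)),c,30)
    h=cv2.convexHull(np.float32(big(m))).reshape(-1,2);print(n,"seal",*[circ(plane(n,h,z)) for z in(.125,.132)])
E
```

```text
time: 10.7
ee_pos: [0.5363, 0.1638, 0.1851]
tcp_rot: [179.9, -0.0, 97.9]
wrist_force: [0.9, 0.0, -1.9]
opening: 0.0083
grasp_force: 78.5
[0.53631793 0.16375837 0.18513153] [ 1.79905025e+02 -1.05253292e-02  9.79188968e+01] disc wrist [0.5358 0.1648 0.0864 0.0875]Traceback (most recent call last):
  File "<stdin>", line 7, in <module>
  File "h.py", line 24, in circ
    e=cv2.fitEllipse(np.float32(P)); return np.round([*e[0],*e[1]],4)
cv2.error: OpenCV(4.12.0) /io/opencv/modules/imgproc/src/shapedescr.cpp:361: error: (-201:Incorrect size of input array) There should be at least 5 points to fit the ellipse in function 'fitEllipseNoDirect'
```

The arm blocks the fixed cameras from seeing the cover. The wrist view gives the cover at (0.5358,0.1648) against the collar at (0.5353,0.1651), which is good. Now I lower gently and feel.

```bash
python3 -m jog '[[[0,0,-0.2,0,0],[0,0,-0.2,0,0],[0,0,-0.1,0,0],[0,0,0,0,0],[0,0,0,0,0]]]' && python3 -m jog '[[[0,0,-0.04,0,0],[0,0,-0.04,0,0],[0,0,0,0,0],[0,0,0,0,0]]]' && python3 -m jog '[[[0,0,-0.03,0,0],[0,0,-0.03,0,0],[0,0,0,0,0],[0,0,0,0,0]]]'
```

```text
time: 11.3
ee_pos: [0.5358, 0.1643, 0.1586]
tcp_rot: [-180.0, 0.0, 98.0]
wrist_force: [-0.4, -0.8, -1.6]
opening: 0.0084
grasp_force: 78.5
time: 11.7
ee_pos: [0.536, 0.1642, 0.1548]
tcp_rot: [180.0, -0.0, 98.0]
wrist_force: [-0.5, -0.8, -0.7]
opening: 0.0081
grasp_force: 78.5
time: 12.1
ee_pos: [0.536, 0.1642, 0.1517]
tcp_rot: [-180.0, 0.0, 98.0]
wrist_force: [0.3, 0.7, -1.1]
opening: 0.0084
grasp_force: 78.5
```

```bash
for i in 1; do python3 -m jog '[[[0,0,-0.03,0,0],[0,0,0,0,0],[0,0,0,0,0]]]'; done; python3 -m jog '[[[0,0,-0.03,0,0],[0,0,0,0,0],[0,0,0,0,0]]]';python3 -m jog '[[[0,0,-0.03,0,0],[0,0,0,0,0],[0,0,0,0,0]]]';python3 -m jog '[[[0,0,-0.03,0,0],[0,0,0,0,0],[0,0,0,0,0]]]'
```

```text
time: 12.4
ee_pos: [0.536, 0.1642, 0.1503]
tcp_rot: [-180.0, 0.0, 98.0]
wrist_force: [-0.3, -0.9, -1.8]
opening: 0.0086
grasp_force: 78.5
time: 12.7
ee_pos: [0.536, 0.1643, 0.1487]
tcp_rot: [-180.0, -0.0, 98.0]
wrist_force: [0.4, 0.4, -2.1]
opening: 0.0082
grasp_force: 78.5
time: 13.0
ee_pos: [0.536, 0.1642, 0.1473]
tcp_rot: [-180.0, 0.0, 98.0]
wrist_force: [0.2, -0.4, -1.7]
opening: 0.0084
grasp_force: 78.5
time: 13.3
ee_pos: [0.5359, 0.1642, 0.1457]
tcp_rot: [-180.0, 0.0, 98.0]
wrist_force: [-0.0, 0.3, -1.9]
opening: 0.0083
grasp_force: 78.5
```

```bash
python3 -m jog '[[[0,0,-0.03,0,0],[0,0,0,0,0],[0,0,0,0,0]]]';python3 -m jog '[[[0,0,-0.03,0,0],[0,0,0,0,0],[0,0,0,0,0]]]';python3 -m jog '[[[0,0,-0.02,0,0],[0,0,0,0,0],[0,0,0,0,0]]]';python3 -m jog '[[[0,0,-0.02,0,0],[0,0,0,0,0],[0,0,0,0,0]]]'
```

```text
time: 13.6
ee_pos: [0.5359, 0.1642, 0.1442]
tcp_rot: [-180.0, 0.0, 98.0]
wrist_force: [-0.6, -1.1, -2.4]
opening: 0.0082
grasp_force: 78.5
time: 13.9
ee_pos: [0.536, 0.1642, 0.1427]
tcp_rot: [-180.0, 0.0, 98.0]
wrist_force: [0.5, 0.7, -2.2]
opening: 0.0082
grasp_force: 78.6
time: 14.2
ee_pos: [0.536, 0.1642, 0.1419]
tcp_rot: [180.0, -0.0, 98.0]
wrist_force: [-0.8, 0.2, -0.9]
opening: 0.0082
grasp_force: 78.7
time: 14.5
ee_pos: [0.536, 0.1642, 0.1409]
tcp_rot: [180.0, -0.0, 98.0]
wrist_force: [-0.8, -0.1, -0.1]
opening: 0.0083
grasp_force: 78.8
```

Contact starts at TCP z ≈ 0.142, so collar top 0.121, which matches the images. The lugs are in the slots and the flange is on the seal. Now I press about 8.3 mm, watching for 1.6 N/mm.

```bash
python3 -m jog '[[[0,0,-0.03,0,0],[0,0,0,0,0],[0,0,0,0,0]]]';python3 -m jog '[[[0,0,-0.03,0,0],[0,0,0,0,0],[0,0,0,0,0]]]';python3 -m jog '[[[0,0,-0.03,0,0],[0,0,0,0,0],[0,0,0,0,0]]]'
cat > f.py <<'E'
from h import *
F=[];Z=[]
for _ in range(5):
    camera("wrist");o=sensors.get_obs();F.append(np.r_[o["wrist_force"],o["torque"]]);Z.append(o["ee_pos"])
print(np.mean(F,0).round(2),np.mean(Z,0).round(5),o["tcp_rot"].round(2))
E
python3 f.py
```

```text
time: 14.8
ee_pos: [0.536, 0.1643, 0.1395]
tcp_rot: [180.0, -0.0, 98.0]
wrist_force: [-1.6, -0.8, 2.2]
opening: 0.0082
grasp_force: 79.0
time: 15.1
ee_pos: [0.536, 0.1643, 0.138]
tcp_rot: [180.0, -0.0, 98.0]
wrist_force: [-1.8, -0.2, 3.5]
opening: 0.0085
grasp_force: 79.2
time: 15.4
ee_pos: [0.5361, 0.1643, 0.1366]
tcp_rot: [180.0, -0.0, 98.0]
wrist_force: [-4.4, -0.7, 6.1]
opening: 0.0079
grasp_force: 79.5
[-2.86  0.18  5.91 -0.01  0.47  0.01] [0.53604 0.16431 0.13665] [ 1.7998e+02 -1.0000e-02  9.7960e+01]
```

```bash
python3 -m jog '[[[-0.02,0,0,0,0],[0,0,-0.02,0,0],[0,0,-0.02,0,0],[0,0,0,0,0],[0,0,0,0,0]]]'; python3 f.py
```

```text
time: 16.15
ee_pos: [0.536, 0.1644, 0.1353]
tcp_rot: [179.8, -0.0, 97.9]
wrist_force: [0.2, -1.2, 7.3]
opening: 0.0084
grasp_force: 79.8
[-0.01 -0.26  8.02 -0.09 -0.17 -0.  ] [0.53598 0.16432 0.13531] [179.84  -0.    97.94]
```

```bash
python3 -m jog '[[[0,0,-0.02,0,0],[0,0,-0.02,0,0],[0,0,0,0,0],[0,0,0,0,0]]]'; python3 f.py
```

```text
time: 16.8
ee_pos: [0.536, 0.1644, 0.1337]
tcp_rot: [179.8, -0.0, 97.9]
wrist_force: [-0.6, -1.0, 9.3]
opening: 0.0083
grasp_force: 80.2
[-0.6  -0.55 10.75 -0.14 -0.02  0.04] [0.53602 0.16434 0.13373] [ 1.7982e+02 -1.0000e-02  9.7950e+01]
```

Pressed about 8 mm. Turning clockwise slowly, watching the force.

```bash
python3 -m jog '[[[0,0,0,-0.4,0],[0,0,0,-0.4,0],[0,0,0,-0.4,0],[0,0,0,-0.4,0],[0,0,0,0,0]]]'; python3 f.py;  python3 -m jog '[[[0,0,0,-0.4,0],[0,0,0,-0.4,0],[0,0,0,-0.4,0],[0,0,0,0,0]]]'; python3 f.py
```

```text
time: 17.55
ee_pos: [0.5361, 0.1644, 0.1338]
tcp_rot: [179.8, -0.0, 89.9]
wrist_force: [0.4, -0.0, 10.4]
opening: 0.0083
grasp_force: 80.2
[-0.2  -0.25 10.72 -0.03 -0.02  0.13] [0.53607 0.16449 0.13376] [ 1.7981e+02 -5.0000e-02  8.9960e+01]
time: 18.2
ee_pos: [0.5361, 0.1645, 0.1338]
tcp_rot: [179.8, -0.1, 83.9]
wrist_force: [-0.5, 0.9, 9.9]
opening: 0.0085
grasp_force: 80.2
[-0.08 -0.02 10.56 -0.02 -0.04  0.16] [0.53608 0.16449 0.13379] [ 1.7981e+02 -7.0000e-02  8.3960e+01]
```

```bash
python3 -m jog '[[[0,0,0,-0.5,0],[-0.01,0,0,-0.5,0],[0,0,0,-0.5,0],[0,0,0,-0.5,0],[0,0,0,-0.5,0],[-0.01,0,0,-0.5,0],[0,0,0,-0.5,0],[0,0,0,-0.5,0]]]'; python3 f.py;  python3 -m jog '[[[0,0,0,-0.5,0],[-0.01,0,0,-0.5,0],[0,0,0,-0.5,0],[0,0,0,-0.5,0],[0,0,0,-0.5,0],[0,0,0,-0.5,0],[0,0,0,-0.5,0],[0,0,0,-0.5,0]]]'; python3 f.py
```

```text
time: 19.25
ee_pos: [0.5352, 0.1645, 0.1338]
tcp_rot: [179.8, -0.1, 63.9]
wrist_force: [0.6, -0.5, 9.8]
opening: 0.0086
grasp_force: 80.3
[ 0.17  0.12 10.32 -0.04 -0.1   0.13] [0.53514 0.1645  0.13379] [ 1.7984e+02 -1.3000e-01  6.3960e+01]
time: 20.3
ee_pos: [0.5346, 0.1645, 0.1337]
tcp_rot: [179.9, -0.2, 43.9]
wrist_force: [0.3, 0.4, 10.9]
opening: 0.0086
grasp_force: 80.3
[-0.04  0.49 10.4  -0.05 -0.04  0.14] [0.53457 0.1645  0.13376] [ 1.799e+02 -1.700e-01  4.396e+01]
```

```bash
python3 -m jog '[[[0,0,0,-0.6,0],[0,0,0,-0.6,0],[-0.01,0,0,-0.6,0],[0,0,0,-0.6,0],[0,0,0,-0.5,0],[0,0,0,-0.5,0],[0,0,0,0,0]]]'; python3 f.py;  python3 -m jog '[[[0,0,0,-0.3,0],[0,0,0,-0.3,0],[0,0,0,-0.2,0],[0,0,0,0,0]]]'; python3 f.py
```

```text
time: 21.25
ee_pos: [0.5341, 0.1645, 0.1338]
tcp_rot: [180.0, -0.2, 26.9]
wrist_force: [-0.0, 0.2, 10.3]
opening: 0.0086
grasp_force: 80.2
[-0.24  0.35 10.77 -0.07 -0.03  0.15] [0.53409 0.16451 0.13375] [179.95  -0.19  26.97]
time: 21.9
ee_pos: [0.5341, 0.1645, 0.1337]
tcp_rot: [180.0, -0.2, 22.9]
wrist_force: [-0.2, 0.2, 11.7]
opening: 0.0079
grasp_force: 80.2
[ 2.100e-01  9.000e-02  1.036e+01 -8.000e-02 -1.000e-02  1.900e-01] [0.53407 0.16451 0.13375] [179.97  -0.19  22.97]
```

At 23°. Rising slowly to let the lugs drop into the detents.

```bash
python3 -m jog '[[[0,0,0.02,0,0],[0,0,0.02,0,0],[0,0,0.02,0,0],[0,0,0,0,0]]]'; python3 f.py;  python3 -m jog '[[[0,0,0.02,0,0],[0,0,0,0,0],[0,0,0,0,0]]]'; python3 f.py;  python3 -m jog '[[[0,0,0.02,0,0],[0,0,0,0,0],[0,0,0,0,0]]]'; python3 f.py
```

```text
time: 22.55
ee_pos: [0.5339, 0.1645, 0.1363]
tcp_rot: [180.0, -0.2, 23.0]
wrist_force: [0.8, 1.0, 7.2]
opening: 0.0081
grasp_force: 79.7
[ 0.92  1.07  7.45  0.06 -0.17  0.09] [0.53396 0.16452 0.13622] [ 1.7998e+02 -1.6000e-01  2.2960e+01]
time: 23.1
ee_pos: [0.5339, 0.1645, 0.137]
tcp_rot: [180.0, -0.1, 23.0]
wrist_force: [1.2, 0.1, 6.5]
opening: 0.008
grasp_force: 79.5
[ 0.97  0.93  5.55  0.1  -0.26  0.08] [0.53392 0.16452 0.13699] [ 1.7998e+02 -1.4000e-01  2.2960e+01]
time: 23.65
ee_pos: [0.5337, 0.1645, 0.1374]
tcp_rot: [180.0, -0.1, 23.0]
wrist_force: [5.1, 3.2, 1.8]
opening: 0.008
grasp_force: 79.0
[ 4.69  2.04  1.64  0.41 -1.03  0.06] [0.53367 0.16449 0.1374 ] [ 1.7999e+02 -8.0000e-02  2.2950e+01]
```

The force falls sharply, so the lugs have caught in the detents. Ease down slightly, release and rise.

```bash
python3 -m jog '[[[0,0,-0.01,0,0],[0,0,0,0,0.2],[0,0,0,0,0.5],[0,0,0,0,0.6],[0,0,0,0,0.6],[0,0,0,0,0.6]]]' && python3 -m jog '[[[0,0,0.2,0,0.6],[0,0,0.4,0,0.6],[0,0,0.6,0,0.6],[0,0,0.6,0,0.6],[0,0,0.6,0,0.6],[0,0,0.6,0,0.6],[0,0,0,0,0.6],[0,0,0,0,0.6]]]'
python3 - <<'E'
from h import *
o=sensors.get_obs();im=camera("wrist");cv2.imwrite("pics/w5.png",im)
h=cv2.convexHull(np.float32(big(mask(im,*BLUE)))).reshape(-1,2)
mo=mask(im,(12,190,190),(24,255,255));c=h.mean(0).astype(int);mo=near(mo,tuple(map(int,c)),60)
for z in(.129,.133,.137): print(z,circ(plane("wrist",h,z,o)))
print(axis(plane("wrist",big(mo),.163,o)),o["ee_pos"])
E
```

```text
time: 24.5
ee_pos: [0.5328, 0.1641, 0.1366]
tcp_rot: [-180.0, 0.0, 23.0]
wrist_force: [0.1, 0.2, -0.6]
opening: 0.0512
grasp_force: 0.0
time: 25.3
ee_pos: [0.5333, 0.1643, 0.2876]
tcp_rot: [180.0, -0.1, 23.0]
wrist_force: [-0.1, 0.1, -0.8]
opening: 0.0515
grasp_force: 0.0
0.129 [0.5352 0.1639 0.0879 0.0883]
0.133 [0.536  0.1643 0.0868 0.0872]
0.137 [0.5368 0.1646 0.0857 0.0861]
(array([0.5272, 0.1605]), array([0.035 , 0.0054]), np.float32(23.12)) [0.53332458 0.16432018 0.28759395]
```

View pics/w5.png

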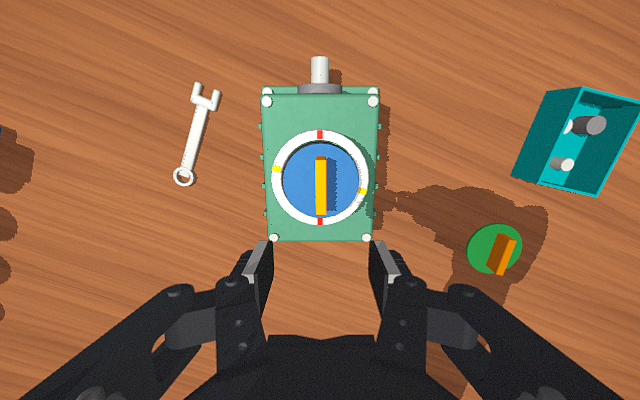

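The wing at (320,185) lies on the red marks at (320,133) and (320,221). The cover is flush and centred, with nothing touching it. Handing in.

```bash
python3 -c "
from workcell import ticket;print(ticket.job_done())"
```

```text
the job is handed in; nothing more can be done
None
```

I fitted the blue hatch cover into the collar, turned it about 75° clockwise into its detent and let go. The job was handed in at about 25 s with no result reported; the last wrist picture showed the cover centred with its wing on the red marks.

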